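# Switch on the bench power box with the red key

## Robot

A 6-joint arm with a two-finger parallel gripper is mounted at the origin on a cart in front of the work surface, level with it; the furniture and walls round the work are solid. World frame = base frame: x ahead of the robot, y to its left, z up, the work surface at z = 0. Lengths are in m, angles in rad, forces in N, time in s.
With the tool pointing down it reaches from about 0.425 to 0.95 m from the base axis. Payload 3.5 kg.
Tool frame: the origin (TCP) lies midway between the tips of the shut fingers; the grasp point (between the pads) lies grasp_offset behind it (grasp_offset is the distance from the TCP to the grasp point, in m); z points along the fingers, y is the direction in which the jaws open and shut (so a half turn about z gives the same grasp; the last joint's range is limited). The gripper opens to 85 mm and grips with 20 to 120 N. Pads are 22 mm wide; open, the fingers measure 114 mm over their backs; the gripper's body (76 mm by 85 mm) begins 54 mm behind the grasp point. The pads swing forward as they close: fully open they stand 13 mm farther back than shut.
Start: joints at [1.109, 0.286, 1.577, -0, 1.279, -0.15], TCP at [0.207, 0.642, 0.209] pointing down, gripper open.
Joint ranges: [-2.77, 2.77], [-0.9, 2.22], [0.21, 2.48], [-1.53, 4.67], [0.24, 2.81], [-2.84, 2.84]. Speed limits (rad/s): [2.79, 2.79, 3.14, 3.14, 3.14, 3.14].

## Interface

Orientations are given as a unit quaternion [x, y, z, w].
In Python, from plant import * gives the robot as it stands.
- The arm moves only by the tool jog_arm, never from a script. Its argument "targets" is text: rows parted by semicolons, each of 7 numbers parted by spaces: the shift along the world's x, y, z in mm, then the turn, a rotation vector about the world's x, y, z in degrees, then the gripper's target within -1 to 1 (fully open at 1, half-way at 0, shut at -1). A call has 1 to 10 rows; each row shifts and turns the pose as measured when the row begins; what a row does not reach is not made up. A row lasts 1/12 s, in which the tool goes at most 41.7 mm and 7.16 degrees, less where a joint would pass 70% of its speed; a pose out of reach is approached as far as the arm can. A call with a gripper value outside its range is refused whole. The fingers move at their own pace and stop on an object; "force" is the grip in N (left out, the last holds). Time passes only in rows, so rows that do not move let the fingers close. It gives the time, the measured TCP pose, the force and the opening at its end, in the units of the state.
- get_state(): the state, without advancing time (a new reading comes with each control period).
- read_camera(name): name is "scene" or "side" or "wrist"; returns a dict with "pixels" (400x640x3 uint8, blue, green, red), "mtx" (3x3 intrinsics, pixels), "world_from_camera" (4x4, takes a point from camera to world coordinates). Camera axes: x right, y up, looking along -z (the intrinsics and any distortion apply to the point x, -y, -z); pixel columns grow to the right and rows downward; lengths in m; the calibration is good to about 2 mm. A picture is of the moment at which its call begins. There is no depth.
- sign_off(): hands the job in, once; it reports no verdict.
Trained networks look in a picture, given as the dict that the camera call returned (one of the last four; its "shot" number tells which), for a name from the list of things; names that differ only in an ending like _2 or _b are one class to them, and where a whole thing is asked for, a point or a joint stands for the part that bears it (a point fixed in the world has none). Each returns a list of dicts, best first, with "p" (0 to 1); they miss things now and then, are a little off and sometimes report something else, mostly with a low value. They report only what shows in the picture. A call takes as long as a camera call. They do not tell look-alikes from the thing itself.
- spot_in(target, picture): "uv" ([column, row] in pixels, amid what is visible of it).
- silhouettes(target, picture): "mask" (400x640 bool, what is visible of it) and "uv" ([column, row] in pixels, amid what is visible of it).
- mark_of(target, picture): "uv" ([column, row] in pixels: a listed point, or the origin of a listed thing).
The state is a dict: "time": time; "qpos": joint angles; "dq": joint speeds; "joint_efforts": joint torques, N m; "eef_pos": TCP position; "tcp_rot": TCP orientation; "contact_force": force on the tool from outside, world axes, zero at the start; "wrist_torque": the same for the moment, N m; "opening": opening from 0.0 (shut) to 1.0 (fully open).
Only numpy, scipy, OpenCV 4.12 (cv2) and the standard library are available. Lean on these libraries where they do the work, as an engineer would, in place of code of your own. Each camera call takes 0.05 s, during which the arm holds its last target.

## Task

Take the red key out of the wooden key block, push it fully home into the red-ringed key switch on top of the grey power box, turn it clockwise to the stop (pointer to the green ON mark) and leave it there, standing in the switch. Leave the blue key in the block.

Things in the scene. Friction and masses are not known exactly. Their poses are not given: they have to be found in the camera images.
- key_red_head (a point): Red key, upright; point: centre of its plastic head, 12 thick (x) x 44 wide (y) x 40 high (z up): hold it across the 12. Steel blade below: 8 (x) x 24 (y), narrower at its end, 66 mm below this point. Same after a half turn. It stands 30 mm deep, 1 mm clearance a side, in a fixed wooden block 50 x 160 x 38 mm: draw it straight up 40 mm or more. About 60 g.
- key_blue_head (a point): Same point on the blue key, alike but for its colour, in the block's other pocket, 90 mm from the red key along their own y. Which key is in which pocket varies. It stays where it is.
- keyhole (a point): Centre of the keyhole's mouth on the core of the key switch, on the turning axis; turns with the core. Slot 12 wide (x) x 28 long (y) x 30 mm deep (z up), mouth flared 3 mm all round. Blade's width goes along the slot's length. Key fully home: centre of its head 36 mm above this point. A red ring (72 mm across, fixed) stands 4 mm above this point, a lamp 71 mm away 8 mm.
- switch (a joint): Turn of the steel switch core in a fixed grey box 135 x 150 x 62 mm, rad: 0 off (core's white pointer at the white mark), grows clockwise seen from above, 1.05 on (60 degrees, at the stop, pointer at the green mark). Starts at 0 to 0.1, stays where left; 0.1 N m turns it. The key turns some 0.17 rad loose in the slot before the core follows, so turn it that much further.
There are look-alikes about, which are no part of the job. There is more than one size of the part that bears key_red_head; the job needs the larger.

How it is judged:
By the outcome, as a careful person would: the job done as asked, in the order asked, and still so for the second after the job is handed in, with the robot touching nothing.
It also fails if it takes over 50 s, if anything falls off the work surface, if the arm or the gripper's body presses on something with over 40 N, if the wrist force passes 120 N, or if a joint passes its speed limit or range.

## Working session

There is one attempt and no reset: what is moved stays moved. The work goes in short steps, Python scripts to look and compute and a tool call to move; the robot and the scene stay as the last step left them, time stands still between calls to the robot, and variables do not carry over. Pictures are saved under pics/ and viewed, and the job is handed in when it is done.

Besides the shell and the picture viewer there is one more tool, called after ">>>" as a command line: name --argument value ..., lists and objects as JSON in quotes. jog_arm: Moves the arm, as the interface text tells. Its arguments: {"type":"object","properties":{"targets":{"type":"string"},"force":{"type":"number"}},"required":["targets"]}

```bash
ls; mkdir -p pics
cat > h.py <<'E'
from plant import *
import numpy as np, cv2
def save(n,img): cv2.imwrite('pics/'+n+'.png',img)
def ray(pic,uv):
    K=np.array(pic['mtx']);T=np.array(pic['world_from_camera'])
    d=np.linalg.inv(K)@np.array([uv[0],uv[1],1.0]); d=np.array([d[0],-d[1],-d[2]])
    return T[:3,3],T[:3,:3]@d
def atz(pic,uv,z):
    o,d=ray(pic,uv); return o+d*(z-o[2])/d[2]
def proj(pic,P):
    K=np.array(pic['mtx']);T=np.array(pic['world_from_camera'])
    p=T[:3,:3].T@(np.array(P)-T[:3,3]); q=K@np.array([p[0],-p[1],-p[2]]); return q[:2]/q[2]
def tri(obs):
    A=np.zeros((3,3));b=np.zeros(3)
    for pic,uv in obs:
        o,d=ray(pic,uv); d=d/np.linalg.norm(d); M=np.eye(3)-np.outer(d,d); A+=M;b+=M@o
    x=np.linalg.solve(A,b); return x,[np.round(proj(p,x)-uv,1) for p,uv in obs]
E
python3 - <<'E'
from h import *
s=get_state();print(s)
for n in ['scene','side','wrist']:
    p=read_camera(n);save(n+'0',p['pixels']);print(n,p.keys(),np.round(p['world_from_camera'],3).tolist(),np.round(p['mtx'],1).tolist())
    for t in ['key_red_head','key_blue_head','keyhole','switch']:
        print(t,[(np.round(r['uv'],1).tolist(),round(r['p'],2)) for r in mark_of(t,p)][:6])
E
```

```text
pics
{'time': 0.0, 'qpos': array([ 1.10894955e+00,  2.87157979e-01,  1.57820710e+00, -2.75533796e-05,
        1.27859563e+00, -1.50008470e-01]), 'dq': array([-0.00130197, -0.00109882,  0.000436  , -0.00109979, -0.00066792,
        0.00075195]), 'joint_efforts': array([-1.17513857e-03, -4.05971646e+01, -2.92628735e+01, -1.46440962e-04,
        5.67928029e-03,  2.73415701e-06]), 'eef_pos': array([0.20675515, 0.64179779, 0.20803607]), 'tcp_rot': array([ 1.55284124e-01,  9.87869140e-01, -1.13302643e-03, -3.44028385e-04]), 'contact_force': array([0.65495673, 0.05742704, 0.6437742 ]), 'wrist_torque': array([-0.04864953, -0.01683445,  0.02523565]), 'opening': 0.9986249889684494}
scene dict_keys(['pixels', 'mtx', 'world_from_camera', 'shot']) [[0.566, 0.306, -0.766, -0.371], [-0.824, 0.222, -0.52, -0.541], [0.011, 0.926, 0.378, 0.532], [0.0, 0.0, 0.0, 1.0]] [[509.7, 0.0, 325.3], [0.0, 509.7, 202.7], [0.0, 0.0, 1.0]]
key_red_head [([247.3, 199.2], 0.66), ([254.6, 205.6], 0.59)]
key_blue_head [([289.2, 214.5], 0.56)]
keyhole [([446.7, 245.8], 0.72)]Traceback (most recent call last):
  File "<stdin>", line 6, in <module>
ValueError: it knows: key_blue_head, key_red_head, keyhole
```

Run:
```python
from h import *
for n in ['scene','side','wrist']:
    p=read_camera(n);save(n+'1',p['pixels']);print(n,np.round(p['world_from_camera'],3).tolist())
    for t in ['key_red_head','key_blue_head','keyhole']:
        print(t,[(np.round(r['uv'],1).tolist(),round(r['p'],2)) for r in mark_of(t,p)][:6])
```

```text
scene [[0.566, 0.306, -0.766, -0.371], [-0.824, 0.222, -0.52, -0.541], [0.011, 0.926, 0.378, 0.532], [0.0, 0.0, 0.0, 1.0]]
key_red_head [([257.4, 201.0], 0.7), ([245.0, 194.7], 0.47)]
key_blue_head [([289.0, 213.7], 0.75)]
keyhole []
side [[-0.992, 0.063, -0.11, 0.403], [-0.126, -0.605, 0.786, 0.73], [-0.018, 0.794, 0.608, 0.587], [0.0, 0.0, 0.0, 1.0]]
key_red_head [([292.5, 292.0], 0.78), ([329.7, 246.3], 0.7)]
key_blue_head [([336.3, 214.3], 0.46)]
keyhole [([318.1, 132.7], 0.56)]
wrist [[0.307, -0.912, -0.272, 0.138], [0.952, 0.295, 0.088, 0.665], [0.0, -0.286, 0.958, 0.374], [0.0, 0.0, 0.0, 1.0]]
key_red_head []
key_blue_head []
keyhole []
```

View pics/scene1.png

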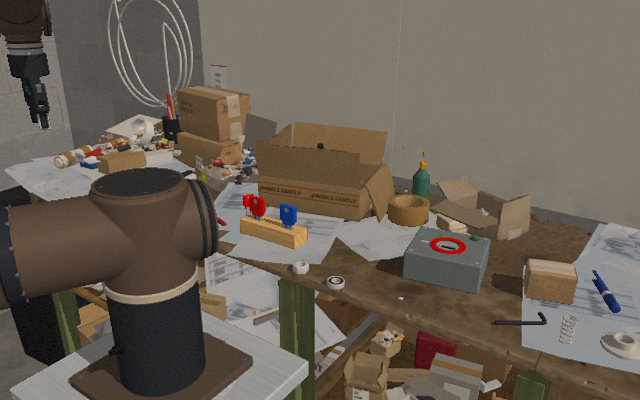

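View pics/side1.png

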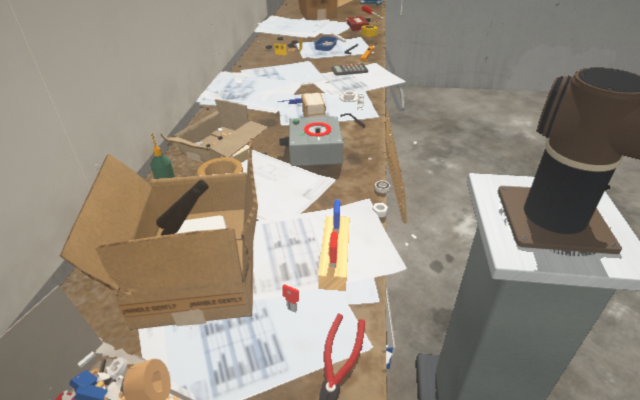

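View pics/wrist1.png

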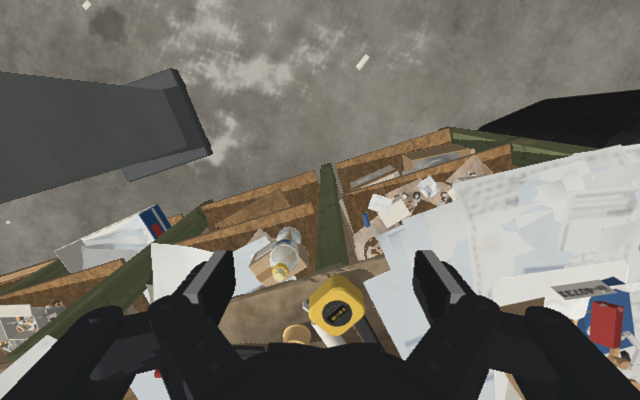

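The block is at scene (273,230) and side (335,255). There are two red candidates. One stands in the block beside the blue key, at scene ~(257,205) and side ~(333,246). The other is loose on the paper, at side (291,293) and scene ~(247,200). The one in the block fits the description. I'll check it in crops and triangulate.

Run:
```python
from h import *
a=read_camera('scene');b=read_camera('side')
def show(n,p,c,w,h,s):
    x,y=c;return cv2.resize(p['pixels'][y-h:y+h,x-w:x+w],None,fx=s,fy=s,interpolation=cv2.INTER_CUBIC)
A=show('',a,(270,220),50,37,8);B=show('',b,(325,250),50,75,4)
save('cropA',A);save('cropB',B)
save('cropC',np.hstack([show('',a,(447,250),50,37,4),show('',b,(318,138),50,37,4)]))
R={}
for nm,p in (('a',a),('b',b)):
  for t in ['key_red_head','key_blue_head','keyhole']:
    R[nm,t]=mark_of(t,p);print(nm,t,[(np.round(r['uv'],1).tolist(),round(r['p'],2)) for r in R[nm,t]])
for t in ['key_red_head','key_blue_head','keyhole']:
  for r in R['a',t]:
    for q in R['b',t]: print(t,np.round(r['uv']),np.round(q['uv']),tri([(a,r['uv']),(b,q['uv'])]))
```

```text
a key_red_head [([258.4, 203.2], 0.83), ([245.4, 200.4], 0.46)]
a key_blue_head [([290.5, 214.9], 0.68)]
a keyhole [([445.1, 244.3], 0.46)]
b key_red_head [([333.8, 247.4], 0.84), ([291.0, 290.0], 0.78)]
b key_blue_head [([335.3, 219.2], 0.5)]
b keyhole [([315.9, 131.8], 0.63)]
key_red_head [258. 203.] [334. 247.] (array([0.45071818, 0.21007998, 0.07544581]), [array([-1.4,  1. ]), array([-1.5, -1.8])])
key_red_head [258. 203.] [291. 290.] (array([0.51884675, 0.2754233 , 0.03517867]), [array([-2.2,  1.7]), array([-2.7, -3.2])])
key_red_head [245. 200.] [334. 247.] (array([0.44205763, 0.23140346, 0.08679785]), [array([ 2.1, -1.5]), array([2.4, 2.7])])
key_red_head [245. 200.] [291. 290.] (array([0.50712973, 0.29619688, 0.04880146]), [array([ 1.3, -0.9]), array([1.6, 1.8])])
key_blue_head [290. 215.] [335. 219.] (array([0.45694401, 0.12124669, 0.06487062]), [array([-1.9,  1.6]), array([-1.8, -2.2])])
keyhole [445. 244.] [316. 132.] (array([ 0.53615073, -0.21982375,  0.06061337]), [array([-0.7,  0.9]), array([-0.5, -0.8])])
```

View pics/cropA.png

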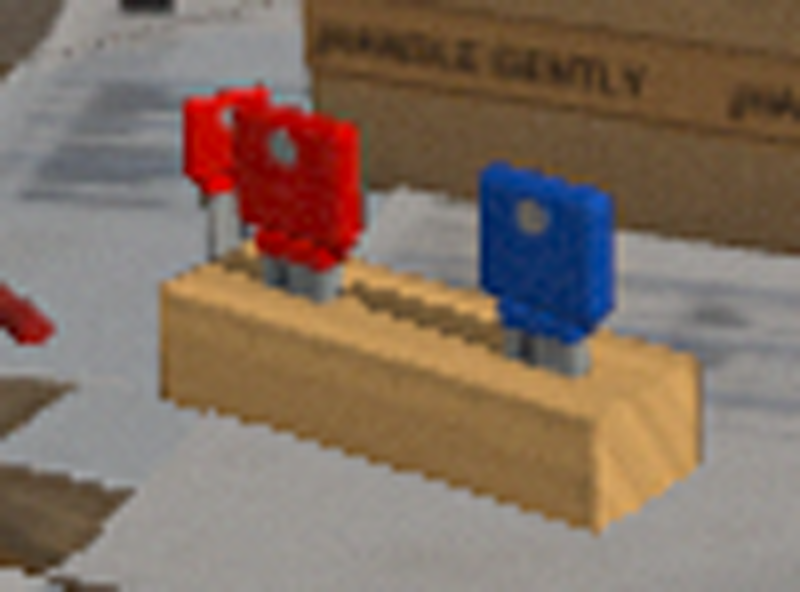

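View pics/cropB.png

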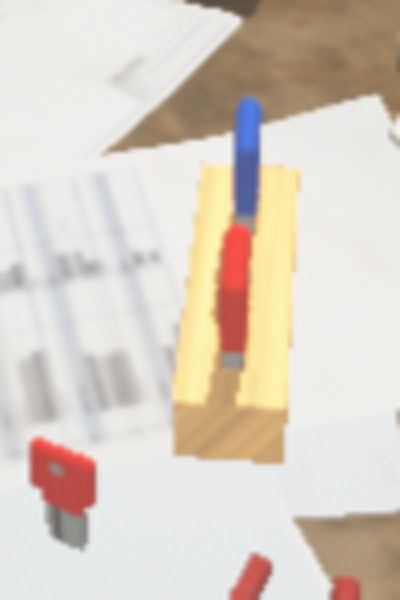

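View pics/cropC.png

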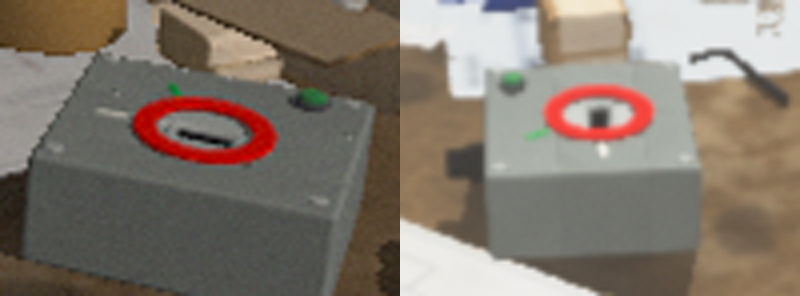

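The crops confirm it. The larger red key stands in the block, and its head is at z≈75 mm against 74 expected. The pocket spacing measures 89 mm. The small red key standing behind on the paper is the look-alike. Before moving I'll check the open carton's clearance.

Run:
```python
from h import *
a=read_camera('scene');b=read_camera('side')
# carton right flap corner: scene nearest corner bottom/top
for uv,z in [((362,217),0),((258,203),0.0),((392,205),0)]: print(uv,atz(a,uv,z))
for uv,z in [((253,315),0),((254,262),.1),((246,173),.1)]: print(uv,atz(b,uv,z))
print(tri([(a,(258,145)),(b,(254,262))]),tri([(a,(359,152)),(b,(103,236))]),tri([(a,(258,145)),(b,(103,236))]),tri([(a,(359,152)),(b,(254,262))]))
```

```text
(362, 217) [0.68036774 0.05784925 0.        ]
(258, 203) [0.59486814 0.3381185  0.        ]
(392, 205) [0.79877555 0.03272349 0.        ]
(253, 315) [0.57458214 0.31298321 0.        ]
(254, 262) [0.56861855 0.2852279  0.1       ]
(246, 173) [0.64649392 0.04202466 0.1       ]
(array([0.56415758, 0.32136154, 0.16081255]), [array([-5.5,  5. ]), array([ -7.7, -10.8])]) (array([0.88770525, 0.20954417, 0.07963587]), [array([-4.3,  5.9]), array([ -6.2, -10.2])]) (array([0.7050525 , 0.38648785, 0.17743901]), [array([ 10.6, -15.9]), array([25.4, 33. ])]) (array([0.65557501, 0.1509908 , 0.08792382]), [array([-31.8,  28.4]), array([-26.9, -51.4])])
```

>>> jog_arm --targets "20 -36 4 0 0 -6.8 1;20 -36 4 0 0 -6.8 1;20 -36 4 0 0 -6.8 1;20 -36 4 0 0 -6.8 1"

```text
time: 1.63
eef_pos: [0.284, 0.499, 0.2224]
tcp_rot: [0.387, 0.922, -0.001, -0.001]
contact_force: [1.4, 0.6, -0.0]
opening: 0.998
```

>>> jog_arm --targets "20 -36 0 0 0 -6.8 1;20 -36 0 0 0 -6.8 1;20 -36 0 0 0 -6.8 1;20 -36 0 0 0 -6.8 1;20 -36 0 0 0 -6.8 1;20 -36 0 0 0 -6.8 1;20 -36 0 0 0 0 1;20 -20 0 0 0 0 1;0 0 0 0 0 0 1;0 0 0 0 0 0 1"

```text
time: 2.47
eef_pos: [0.448, 0.215, 0.2267]
tcp_rot: [0.702, 0.713, 0.004, 0.002]
contact_force: [-0.5, 0.2, -0.8]
opening: 1.003
```

Run:
```python
from h import *
s=get_state();print(s['time'],s['eef_pos'],s['tcp_rot'],s['qpos'])
w=read_camera('wrist');save('wrist2',w['pixels']);np.savez('w2',**{k:np.array(v) for k,v in w.items()})
for t in ['key_red_head','key_blue_head']:
    for r in mark_of(t,w): print(t,np.round(r['uv'],1),round(r['p'],2),atz(w,r['uv'],.074))
```

```text
2.4667 [0.44797504 0.21497444 0.22671982] [0.70156328 0.71259043 0.00421425 0.00246775] [ 2.42823646e-01 -1.34778014e-01  1.99175916e+00  2.10622036e-04
  1.27484632e+00  2.27168117e-01]
key_red_head [380.6 101.2] 0.84 [0.50537413 0.29584245 0.074     ]
key_red_head [318.  185.3] 0.69 [0.44381534 0.20871588 0.074     ]
key_blue_head [324.6 260. ] 0.72 [0.45233844 0.11964806 0.074     ]
```

View pics/wrist2.png

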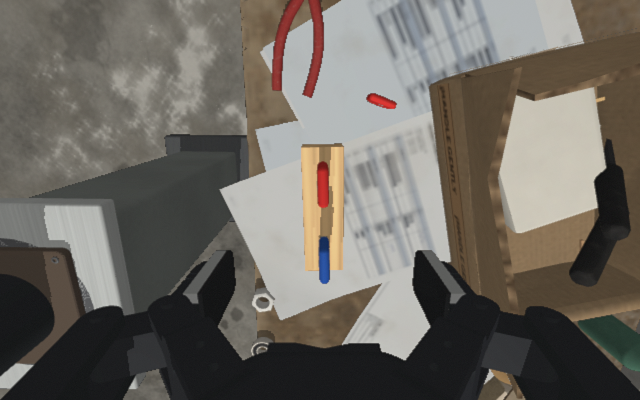

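The wrist view shows the block at (322,205), with the red key at (322,186) and blue at (324,258). The small key is at (381,101) on the paper. Next I'll refine from the colour blobs.

```bash
cat >> h.py <<'E'
def blobs(p,col,roi):
    h=cv2.cvtColor(p['pixels'],cv2.COLOR_BGR2HSV)
    m=((cv2.inRange(h,(0,120,60),(8,255,255))|cv2.inRange(h,(172,120,60),(180,255,255))) if col=='r' else cv2.inRange(h,(105,120,40),(130,255,255)))
    x0,y0,x1,y1=roi;M=np.zeros_like(m);M[y0:y1,x0:x1]=m[y0:y1,x0:x1]
    n,l,st,c=cv2.connectedComponentsWithStats(M);i=1+np.argmax(st[1:,4]);return l==i,c[i],st[i]
def model(p,P,ang,half=(.006,.022,.020)):
    c,s=np.cos(ang),np.sin(ang);pts=[]
    for a in(-1,1):
        for b in(-1,1):
            for d in(-1,1):
                x,y=a*half[0],b*half[1];pts.append(proj(p,[P[0]+c*x-s*y,P[1]+s*x+c*y,P[2]+d*half[2]]))
    m=np.zeros((400,640),np.uint8)
    hu=cv2.convexHull(np.array(pts,np.float32)*1.0)
    cv2.fillConvexPoly(m,np.round(hu*16).astype(np.int32),1,shift=4);return m>0
E
python3 - <<'E'
from h import *
w=read_camera('wrist');b=read_camera('side')
R=[]
for col,roiw,roib in (('r',(300,140,350,215),(315,225,350,275)),('b',(300,230,350,290),(325,195,350,228))):
    for p,roi,z in((w,roiw,.074),(b,roib,.074)):
        m,c,st=blobs(p,col,roi)
        # match centroid to model by iteration
        P=atz(p,c,z)
        for _ in range(5):
            mm=model(p,P,np.deg2rad(3));cm=np.array(np.nonzero(mm)[::-1]).mean(1)
            P=P+atz(p,c,z)-atz(p,cm,z)
        iou=lambda A:(A&m).sum()/(A|m).sum()
        best=max((iou(model(p,P,np.deg2rad(a))),a) for a in range(-15,16))
        print(col,st,np.round(c,1),P,best)
E
```

```text
r [318 163  12  47 504] [323.6 186. ] [0.44892164 0.21074371 0.074     ] (np.float64(0.8012718600953895), 0)
r [330 231   8  32 213] [333.2 246.8] [0.4486551  0.21009003 0.074     ] (np.float64(0.7395833333333334), 6)
b [320 239  10  46 408] [324.3 261.6] [0.45148777 0.12034734 0.074     ] (np.float64(0.6655791190864601), 3)
b [334 200   6  21  86] [336.4 208.6] [0.45265275 0.10656455 0.074     ] (np.float64(0.36909871244635195), 4)
```

```bash
python3 -c "
import plant
print([n for n in dir(plant) if n[0]!='_'],plant.grasp_offset)"
```

```text
['Unreachable', 'get_state', 'grasp_offset', 'mark_of', 'read_camera', 'sign_off', 'silhouettes', 'spot_in'] 0.0187
```

>>> jog_arm --targets "1 -4 -25 0 0.5 0.8 1;0 0 -25 0 0 0 1;0 0 0 0 0 0 1" --force 80

```text
time: 2.97
eef_pos: [0.4472, 0.2167, 0.1776]
tcp_rot: [0.692, 0.722, 0.003, 0.0]
contact_force: [-1.1, -0.5, -0.9]
opening: 0.999
```

>>> jog_arm --targets "1 -3 -25 0 0 0 1;1 -3 -25 0 0 0 1;0 0 -20 0 0 0 1;0 0 0 0 0 0 1;0 0 0 0 0 0 1"

```text
time: 3.38
eef_pos: [0.4489, 0.2156, 0.1101]
tcp_rot: [0.689, 0.725, 0.005, 0.001]
contact_force: [0.4, 0.3, 0.6]
opening: 0.997
```

Run:
```python
from h import *
s=get_state();print(s['time'],s['eef_pos'],s['tcp_rot'])
w=read_camera('wrist');save('wrist3',w['pixels'])
for col,roi in (('r',(250,60,400,330)),('b',(250,150,400,400))):
    m,c,st=blobs(w,col,roi);P=atz(w,c,.074)
    for _ in range(5):
        mm=model(w,P,np.deg2rad(2));P=P+atz(w,c,.074)-atz(w,np.array(np.nonzero(mm)[::-1]).mean(1),.074)
    print(col,st,P)
```

```text
3.3833 [0.4489078  0.21562313 0.11010159] [0.68883501 0.72489616 0.00548383 0.0013476 ]
r [ 313  189   19   74 1217] [0.44870341 0.21089682 0.074     ]
b [313 295  15  54 737] [0.45102404 0.13004822 0.074     ]
```

View pics/wrist3.png

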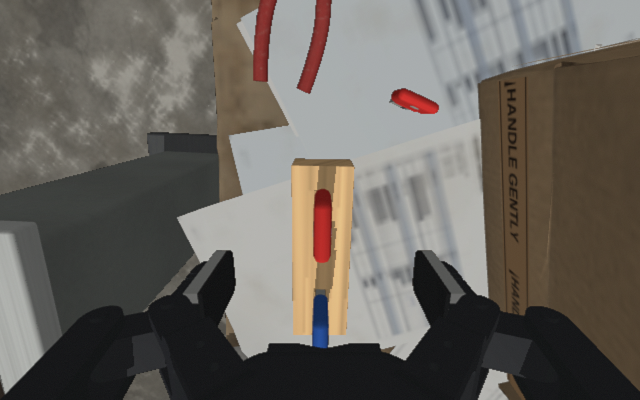

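>>> jog_arm --targets "0 -4 -18 0 0.5 -1 1;0 -3 -18 0 0.3 0 1;0 -2 -15 0 0 0 1;0 0 0 0 0 0 1;0 0 0 0 0 0 1"

```text
time: 3.85
eef_pos: [0.4558, 0.2102, 0.0692]
tcp_rot: [0.694, 0.72, 0.008, 0.001]
contact_force: [0.8, -1.1, -0.2]
opening: 0.999
```

>>> jog_arm --targets "-6 0 0 0 0 0 1;0 0 0 0 0 0 1;0 0 0 0 0 0 1"

```text
time: 4.1
eef_pos: [0.452, 0.2116, 0.0742]
tcp_rot: [0.694, 0.72, 0.011, 0.003]
contact_force: [0.7, 0.7, -0.0]
opening: 1.001
```

Run:
```python
from h import *
from scipy.spatial.transform import Rotation as Ro
s=get_state();print(s['eef_pos'],s['qpos'],Ro.from_quat(s['tcp_rot']).as_matrix().round(4),s['dq'])
```

```text
[0.45203478 0.21158489 0.07419284] [0.23009203 0.04397974 2.12095746 0.00910304 0.95439491 0.1873087 ] [[-0.0377  0.9991  0.02  ]
 [ 0.9992  0.0375  0.0123]
 [ 0.0116  0.0204 -0.9997]] [ 0.00954829 -0.02936143 -0.0011746   0.00310662  0.01602658  0.00113109]
```

>>> jog_arm --targets "-3 -1 -20 -0.7 1.2 0 1"

```text
time: 4.18
eef_pos: [0.4528, 0.2117, 0.059]
tcp_rot: [0.694, 0.72, 0.004, 0.002]
contact_force: [1.1, -0.2, 0.4]
opening: 1.004
```

>>> jog_arm --targets "0 0 0 0 0 0 1"

```text
time: 4.27
eef_pos: [0.4508, 0.2114, 0.057]
tcp_rot: [0.693, 0.72, 0.002, 0.001]
contact_force: [-1.3, 0.7, -0.7]
opening: 1.003
```

>>> jog_arm --targets "-2 -1 -3 0 0.2 0 1;0 0 0 0 0 0 0"

```text
time: 4.43
eef_pos: [0.4496, 0.2108, 0.0555]
tcp_rot: [0.693, 0.721, 0.002, 0.0]
contact_force: [0.0, 0.4, -0.7]
opening: 0.883
```

>>> jog_arm --targets "-1 0 0 0 0.1 0 -0.4;0 0 0 0 0.1 0 -0.6"

```text
time: 4.6
eef_pos: [0.4492, 0.211, 0.0568]
tcp_rot: [0.693, 0.721, 0.001, -0.0]
contact_force: [0.1, 0.5, -0.2]
opening: 0.605
```

Well aligned; closing.

>>> jog_arm --targets "0 0 -1 0 0 0 -1;0 0 -1 0 0 0 -1;0 0 0 0 0 0 -1;0 0 0 0 0 0 -1;0 0 0 0 0 0 -1" --force 80

```text
time: 5.02
eef_pos: [0.4498, 0.2111, 0.0564]
tcp_rot: [0.693, 0.721, 0.002, -0.0]
contact_force: [-0.9, -0.1, -0.5]
opening: 0.114
```

>>> jog_arm --targets "0 0 0 0 0 0 -1;0 0 0 0 0 0 -1"

```text
time: 5.18
eef_pos: [0.4499, 0.2111, 0.0563]
tcp_rot: [0.693, 0.721, 0.002, -0.0]
contact_force: [0.5, 1.4, 0.2]
opening: 0.116
```

Run:
```python
from h import *
s=get_state();print(s['eef_pos'],s['tcp_rot'],s['opening'],s['contact_force'])
w=read_camera('wrist');save('wrist4',w['pixels'])
```

```text
[0.44985503 0.21113721 0.05631642] [ 6.93400524e-01  7.20548577e-01  2.33606916e-03 -5.78147162e-05] 0.11567120141009914 [0.47649737 1.38320445 0.19451724]
```

View pics/wrist4.png

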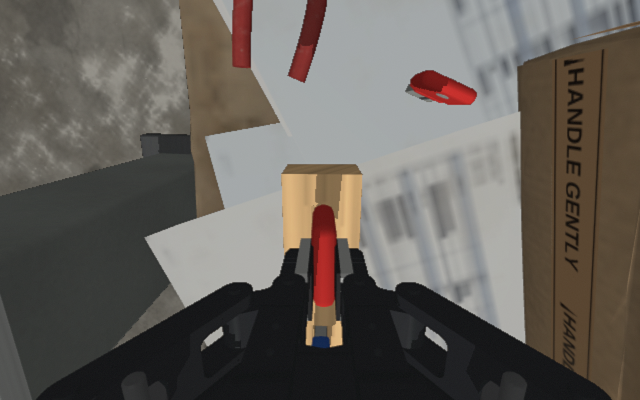

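The pads hold the red head at (323,255) across its thin side. Now I'll draw it straight up.

>>> jog_arm --targets "0 0 12 0 0 0 -1;0 0 12 0 0 0 -1"

```text
time: 5.4
eef_pos: [0.448, 0.2105, 0.0779]
tcp_rot: [0.693, 0.721, 0.0, -0.001]
contact_force: [1.8, -0.7, -2.4]
opening: 0.116
```

>>> jog_arm --targets "0 0 15 0 0 0 -1;0 0 20 0 0 0 -1;0 0 25 0 0 0 -1;0 0 30 0 0 0 -1"

```text
time: 5.73
eef_pos: [0.4439, 0.2093, 0.1666]
tcp_rot: [0.693, 0.72, -0.004, -0.004]
contact_force: [-0.1, -0.1, -1.0]
opening: 0.115
```

>>> jog_arm --targets "4 -20 20 0 0 0 -1;9 -38 10 0 0 0 -1;9 -38 5 0 0 0 -1;9 -38 0 0 0 0 -1;9 -38 0 0 0 0 -1;9 -38 0 0 0 0 -1;9 -38 0 0 0 0 -1;9 -38 0 0 0 0 -1;8 -25 0 0 0 0 -1;0 0 0 0 0 0 -1"

```text
time: 6.57
eef_pos: [0.5241, -0.1146, 0.22]
tcp_rot: [0.69, 0.723, 0.005, 0.007]
contact_force: [-0.4, 0.1, -1.0]
opening: 0.119
```

```bash
cat > look.py <<'E'
from h import *
import sys
from scipy.spatial.transform import Rotation as Ro
tag=sys.argv[1]
s=get_state();M=Ro.from_quat(s['tcp_rot']).as_matrix()
print(s['time'],s['eef_pos'].round(4),'toolz',M[:,2].round(4),'yaw',np.degrees(np.arctan2(M[1,1],M[0,1])).round(2),s['opening'],s['contact_force'].round(1),s['wrist_torque'].round(2))
for n in sys.argv[2:]:
    p=read_camera(n);save(n+tag,p['pixels']);np.savez(n+tag,**{k:np.array(v) for k,v in p.items()})
    for t in ['keyhole','key_red_head']:
        for r in mark_of(t,p): print(n,t,np.round(r['uv'],1),round(r['p'],2),atz(p,r['uv'],.062).round(4))
E
python3 look.py 5 wrist side scene
```

```text
6.5667 [ 0.5241 -0.1146  0.22  ] toolz [ 0.0169 -0.0021 -0.9999] yaw 2.68 0.11871016432936525 [-0.4  0.1 -1. ] [ 0.06  0.06 -0.01]
wrist key_red_head [319.  250.3] 0.63 [ 0.5257 -0.2012  0.062 ]
side keyhole [319.2 132.2] 0.44 [ 0.5253 -0.2118  0.062 ]
side key_red_head [290.4 292.8] 0.85 [0.5077 0.3091 0.062 ]
side key_red_head [309.7  85. ] 0.63 [ 0.5921 -0.511   0.062 ]
scene keyhole [446.7 245.3] 0.69 [ 0.536  -0.2248  0.062 ]
scene key_red_head [398.2 151.4] 0.6 [1.0822 0.1622 0.062 ]
scene key_red_head [247.1 205. ] 0.51 [0.4574 0.2482 0.062 ]
```

View pics/wrist5.png

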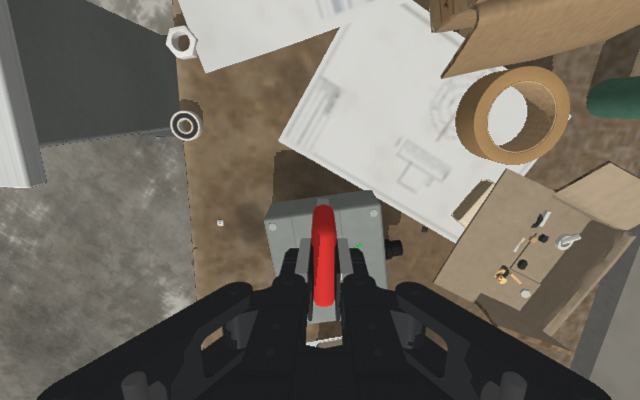

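View pics/side5.png

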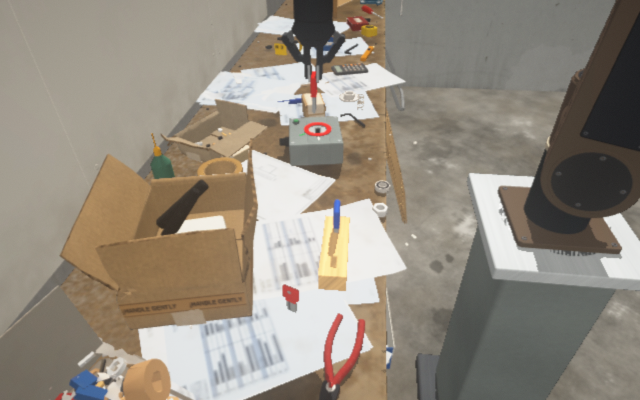

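The held key hides the switch from the wrist camera. I'll move past the box so that it shows above the key in the picture.

>>> jog_arm --targets "2 -38 0 0 0.5 0 -1;2 -38 0 0 0.4 0 -1;0 -38 0 0 0 0 -1;0 -38 0 0 0 0 -1;0 0 0 0 0 0 -1;0 0 0 0 0 0 -1"

```text
time: 7.52
eef_pos: [0.5277, -0.2602, 0.2202]
tcp_rot: [0.683, 0.73, 0.001, 0.0]
contact_force: [0.2, 0.7, -0.2]
opening: 0.118
```

```bash
python3 look.py 6 wrist
```

```text
7.5167 [ 0.5277 -0.2602  0.2202] toolz [ 1.2e-03  6.0e-04 -1.0e+00] yaw 3.79 0.11774159394439329 [ 0.2  0.7 -0.2] [-0.02  0.01 -0.01]
wrist keyhole [331.3 146.9] 0.58 [ 0.5342 -0.2259  0.062 ]
wrist key_red_head [321.2 251.8] 0.71 [ 0.5312 -0.3483  0.062 ]
```

View pics/wrist6.png

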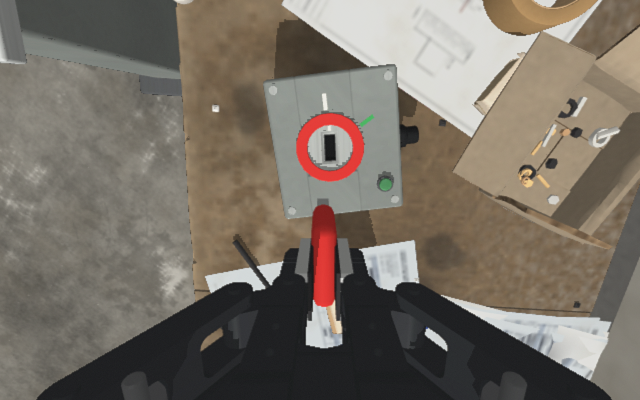

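The red ring shows at (331,147), with a black slot inside, white pointer at (328,128), white mark at (324,101) and green mark at (367,120). Next: rectify to the plane and measure.

```bash
cat > sw.py <<'E'
from h import *
import sys
p=dict(np.load(sys.argv[1]+'.npz')); img=p['pixels']
z=.066; c0=np.array([.535,-.222]);S=8000 # px/m
def rect(z,half=.06):
    n=int(2*half*S/1);n//=1
    src=[];dst=[]
    for a,b in((-1,-1),(1,-1),(1,1),(-1,1)):
        P=[c0[0]+a*half,c0[1]+b*half,z];src.append(proj(p,P))
        # columns: +x right ; rows: -y down -> y up
        dst.append([(a+1)*half*S,(1-b)*half*S])
    H=cv2.getPerspectiveTransform(np.array(src,np.float32),np.array(dst,np.float32))
    return cv2.warpPerspective(img,H,(n,n),flags=cv2.INTER_CUBIC)
def w(px,half=.06): return c0+np.array([px[0]/S-half,half-px[1]/S])
r=rect(.066);save('rect_'+sys.argv[1],cv2.resize(r,(600,600)))
h=cv2.cvtColor(r,cv2.COLOR_BGR2HSV);m=cv2.inRange(h,(0,120,60),(8,255,255))|cv2.inRange(h,(172,120,60),(180,255,255))
cs,_=cv2.findContours(m,cv2.RETR_EXTERNAL,cv2.CHAIN_APPROX_NONE);c=max(cs,key=cv2.contourArea)
e=cv2.fitEllipse(c);print('ring',w(e[0]),np.array(e[1])/S)
r2=rect(.062);g=cv2.cvtColor(r2,cv2.COLOR_BGR2GRAY)
yy,xx=np.mgrid[:r2.shape[0],:r2.shape[1]];g[(xx-e[0][0])**2+(yy-e[0][1])**2>(.020*S)**2]=255
d=(g<70).astype(np.uint8);cs,_=cv2.findContours(d,cv2.RETR_EXTERNAL,cv2.CHAIN_APPROX_NONE);c=max(cs,key=cv2.contourArea)
R=cv2.minAreaRect(c);b=cv2.boxPoints(R)
q=np.array([w(x) for x in b]);L=[q[1]-q[0],q[2]-q[1]];L=max(L,key=np.linalg.norm);a=np.degrees(np.arctan2(L[1],L[0]))%180
print('slot centre',w(R[0]),np.array(R[1])/S,'long dir deg',a)
E
python3 sw.py wrist6
```

```text
ring [ 0.53238219 -0.2266015 ] [0.07076274 0.07089782]
slot centre [ 0.53239898 -0.22663194] [0.02709054 0.01108872] long dir deg 96.46981256000373
```

View pics/rect_wrist6.png

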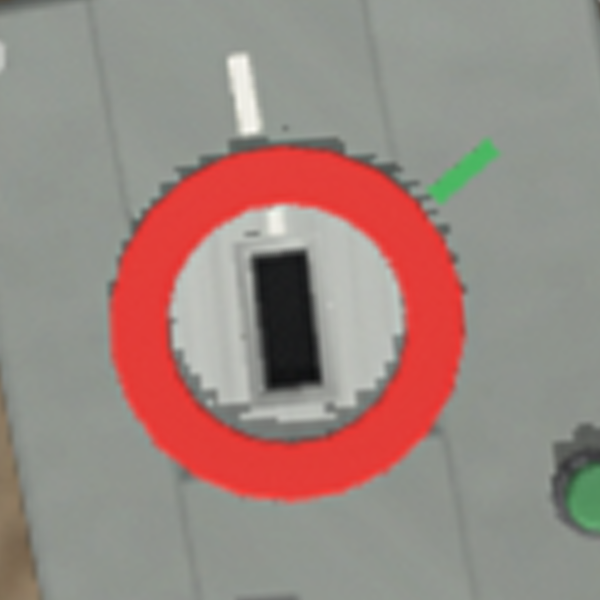

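The slot is at (0.5324,-0.2266) with its long axis at 96.5°. The core sits at ~0.08 rad, since the white mark is at 101° and the green at ~40°. I'll move over it now.

>>> jog_arm --targets "3 17 -5 0 0 1.5 -1;3 16 -10 0 0 1.2 -1;0 0 -20 0 0 0 -1;0 0 -20 0 0 0 -1;0 0 -15 0 0 0 -1;0 0 0 0 0 0 -1"

```text
time: 8.17
eef_pos: [0.5358, -0.2148, 0.1512]
tcp_rot: [0.66, 0.751, 0.002, 0.003]
contact_force: [0.4, -0.4, -1.8]
opening: 0.118
```

```bash
python3 look.py 7 side scene
```

```text
8.1667 [ 0.5358 -0.2148  0.1512] toolz [ 0.0067 -0.0013 -1.    ] yaw 7.44 0.1181069648832964 [ 0.4 -0.4 -1.8] [0.02 0.04 0.02]
side keyhole [318.  130.8] 0.52 [ 0.5293 -0.2189  0.062 ]
side key_red_head [293.5 292.3] 0.9 [0.503  0.3076 0.062 ]
side key_red_head [313.   94.8] 0.55 [ 0.5719 -0.4386  0.062 ]
scene keyhole [447.3 245.9] 0.69 [ 0.5342 -0.2268  0.062 ]
scene key_red_head [449.8 192.6] 0.74 [ 0.8252 -0.1163  0.062 ]
scene key_red_head [247.5 199.5] 0.64 [0.4842 0.2715 0.062 ]
```

>>> jog_arm --targets "-2 -10 -10 0 0.3 -0.8 -1;0 0 -7 0 0 0 -1;0 0 0 0 0 0 -1"

```text
time: 8.72
eef_pos: [0.5377, -0.2306, 0.1412]
tcp_rot: [0.666, 0.746, 0.001, 0.008]
contact_force: [-0.6, -0.5, -0.6]
opening: 0.115
```

```bash
python3 look.py 8 side scene; python3 -c "
from h import *
a=cv2.imread('pics/scene8.png');b=cv2.imread('pics/side8.png')
f=lambda i,x,y:cv2.resize(i[y-45:y+45,x-35:x+35],None,fx=5.5,fy=5.5,interpolation=cv2.INTER_CUBIC)
save('c8',np.hstack([f(a,447,225),f(b,316,115)]))"
```

```text
8.7167 [ 0.5377 -0.2306  0.1412] toolz [ 0.0135 -0.0101 -0.9999] yaw 6.42 0.11536814288782382 [-0.6 -0.5 -0.6] [ 0.02  0.03 -0.  ]
side keyhole [316.  131.4] 0.57 [ 0.5341 -0.2152  0.062 ]
side key_red_head [292.4 291.6] 0.77 [0.505  0.3064 0.062 ]
side key_red_head [311.7  95. ] 0.57 [ 0.5756 -0.4369  0.062 ]
scene key_red_head [456.5 201.2] 0.9 [ 0.7784 -0.1523  0.062 ]
scene key_red_head [244.6 199.8] 0.69 [0.4786 0.2759 0.062 ]
```

View pics/c8.png

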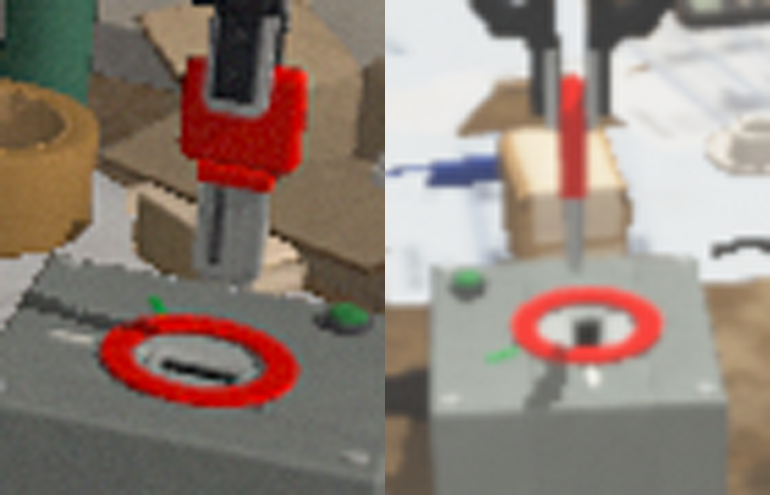

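>>> jog_arm --targets "-4 4 -3 0.6 0.8 0 -1"

```text
time: 9.1
eef_pos: [0.535, -0.2267, 0.1406]
tcp_rot: [0.666, 0.746, 0.0, 0.002]
contact_force: [0.1, 0.2, -0.0]
opening: 0.114
```

>>> jog_arm --targets "0 0 0 0 0 0 -1"

```text
time: 9.18
eef_pos: [0.5343, -0.226, 0.14]
tcp_rot: [0.666, 0.746, 0.0, 0.0]
contact_force: [0.4, 0.1, -1.1]
opening: 0.115
```

```bash
python3 look.py 9
```

```text
9.1833 [ 0.5343 -0.226   0.14  ] toolz [ 8.e-04 -3.e-04 -1.e+00] yaw 6.48 0.11522778097002177 [ 0.4  0.1 -1.1] [ 0.03  0.04 -0.01]
```

>>> jog_arm --targets "-1 0 -10 0 0 0 -1;0 0 -10 0 0 0 -1"

```text
time: 9.35
eef_pos: [0.5348, -0.2266, 0.1215]
tcp_rot: [0.666, 0.746, 0.001, 0.003]
contact_force: [-0.6, -0.0, -2.0]
opening: 0.115
```

```bash
python3 look.py 10
```

```text
9.35 [ 0.5348 -0.2266  0.1215] toolz [ 0.0051 -0.003  -1.    ] yaw 6.5 0.11547408875304901 [-0.6 -0.  -2. ] [ 0.01 -0.04 -0.01]
```

>>> jog_arm --targets "-2 0 -6 0.2 0.3 0 -1"

```text
time: 9.43
eef_pos: [0.5323, -0.2262, 0.1139]
tcp_rot: [0.666, 0.746, 0.0, -0.001]
contact_force: [0.4, 0.3, -1.0]
opening: 0.116
```

```bash
python3 look.py 11 side scene; python3 -c "
from h import *
a=cv2.imread('pics/scene11.png');b=cv2.imread('pics/side11.png')
f=lambda i,x,y:cv2.resize(i[y-45:y+45,x-35:x+35],None,fx=5.5,fy=5.5,interpolation=cv2.INTER_CUBIC)
save('c11',np.hstack([f(a,447,225),f(b,316,115)]))"
```

```text
9.4333 [ 0.5323 -0.2262  0.1139] toolz [-0.0011  0.0012 -1.    ] yaw 6.52 0.11591533866234963 [ 0.4  0.3 -1. ] [-0.02  0.04  0.02]
side keyhole [315.3 132.5] 0.45 [ 0.5351 -0.2093  0.062 ]
side key_red_head [292.3 291.8] 0.67 [0.505  0.3068 0.062 ]
scene keyhole [446.1 244.5] 0.69 [ 0.5387 -0.2224  0.062 ]
scene key_red_head [451.8 214.6] 0.91 [ 0.692  -0.1742  0.062 ]
scene key_red_head [246.6 200.4] 0.69 [0.4785 0.2693 0.062 ]
```

View pics/c11.png

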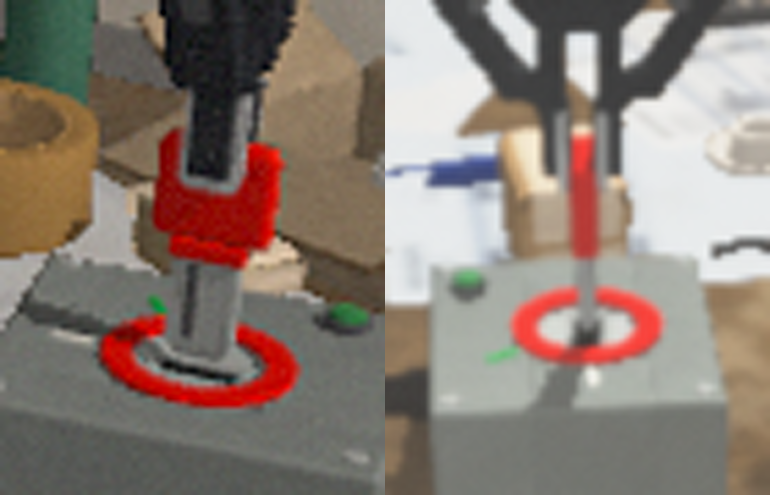

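In both crops the blade tip hangs right over the black slot, so I'll lower it in.

>>> jog_arm --targets "0 0 -7 0 0 0 -1;0 0 -7 0 0 0 -1"

```text
time: 9.9
eef_pos: [0.5348, -0.228, 0.1038]
tcp_rot: [0.666, 0.746, 0.001, 0.003]
contact_force: [-0.2, 0.0, 0.1]
opening: 0.112
```

```bash
python3 look.py 12
```

```text
9.9 [ 0.5348 -0.228   0.1038] toolz [ 0.0052 -0.003  -1.    ] yaw 6.51 0.11220187987073761 [-0.2  0.   0.1] [0.01 0.03 0.02]
```

Blade tip is inside the mouth with no contact force. Continuing down with small centring corrections.

>>> jog_arm --targets "-2 1 -7 0.2 0.3 0 -1;-1 0 -7 0.1 0.1 0 -1"

```text
time: 10.07
eef_pos: [0.532, -0.227, 0.0889]
tcp_rot: [0.666, 0.746, 0.0, -0.001]
contact_force: [0.0, 0.0, -0.1]
opening: 0.114
```

```bash
python3 look.py 13
```

```text
10.0667 [ 0.532  -0.227   0.0889] toolz [-0.0012  0.0019 -1.    ] yaw 6.51 0.11376453678080481 [ 0.   0.  -0.1] [-0.02  0.02  0.04]
```

>>> jog_arm --targets "0 0 -6 0 0 0 -1"

```text
time: 10.15
eef_pos: [0.5316, -0.2269, 0.0818]
tcp_rot: [0.666, 0.746, 0.0, -0.002]
contact_force: [0.1, -0.4, -0.8]
opening: 0.115
```

>>> jog_arm --targets "-1 0 -5 0.1 0.2 0 -1"

```text
time: 10.23
eef_pos: [0.532, -0.2275, 0.0788]
tcp_rot: [0.666, 0.746, 0.0, -0.002]
contact_force: [-4.0, 3.6, 30.3]
opening: 0.119
```

```bash
python3 look.py 14
```

```text
10.2333 [ 0.532  -0.2275  0.0788] toolz [-0.0032  0.0033 -1.    ] yaw 6.5 0.11868812222181083 [-4.   3.6 30.3] [0.99 1.02 0.  ]
```

It bottomed at TCP z 0.0788 with 30 N, against an expected 0.079–0.080, so it is home. Turning clockwise now.

>>> jog_arm --targets "0 0 0.5 0 0 -6 -1;0 0 0 0 0 -6 -1"

```text
time: 10.4
eef_pos: [0.5331, -0.2282, 0.0805]
tcp_rot: [0.742, 0.67, 0.001, -0.001]
contact_force: [-1.1, 0.8, -0.1]
opening: 0.113
```

```bash
python3 look.py 15
```

```text
10.4 [ 0.5331 -0.2282  0.0805] toolz [-6.0e-04  2.9e-03 -1.0e+00] yaw -5.87 0.11313058723496444 [-1.1  0.8 -0.1] [0.06 0.07 0.13]
```

>>> jog_arm --targets "0 0.5 -1.5 0 0 -6 -1;0 0.5 -1 0 0 -6 -1;0 0 -1 0 0 -6 -1"

```text
time: 10.65
eef_pos: [0.5331, -0.2286, 0.0798]
tcp_rot: [0.842, 0.54, -0.001, -0.001]
contact_force: [-2.7, 1.4, 6.3]
opening: 0.118
```

```bash
python3 look.py 16
```

```text
10.65 [ 0.5331 -0.2286  0.0798] toolz [-0.0027  0.0011 -1.    ] yaw -24.62 0.11753890002256241 [-2.7  1.4  6.3] [0.43 0.57 0.1 ]
```

>>> jog_arm --targets "0 1 -1 0 0 -6 -1;0 0.5 -1 0 0 -6 -1;0 0 -1 0 0 -6 -1"

```text
time: 10.9
eef_pos: [0.5328, -0.2287, 0.0798]
tcp_rot: [0.918, 0.396, -0.003, -0.001]
contact_force: [-2.5, 1.6, 6.3]
opening: 0.115
```

```bash
python3 look.py 17
```

```text
10.9 [ 0.5328 -0.2287  0.0798] toolz [-5.7e-03 -5.0e-04 -1.0e+00] yaw -43.37 0.11507793184979472 [-2.5  1.6  6.3] [0.39 0.51 0.07]
```

>>> jog_arm --targets "0 0.5 -1 0 0 -6 -1;0 0.5 -1 0 -0.3 -5 -1"

```text
time: 11.07
eef_pos: [0.5327, -0.2285, 0.0798]
tcp_rot: [0.953, 0.302, -0.001, 0.0]
contact_force: [-2.6, 0.3, 7.3]
opening: 0.119
```

```bash
python3 look.py 18 scene
```

```text
11.0667 [ 0.5327 -0.2285  0.0798] toolz [-2.6e-03 -9.0e-04 -1.0e+00] yaw -54.85 0.11927875093021056 [-2.6  0.3  7.3] [0.05 0.61 0.11]
scene keyhole [447.1 244.3] 0.58 [ 0.5407 -0.2237  0.062 ]
scene key_red_head [247.8 198.6] 0.72 [0.4891 0.275  0.062 ]
scene key_red_head [450.2 227.2] 0.54 [ 0.6236 -0.1974  0.062 ]
scene key_red_head [444.4 244.7] 0.34 [ 0.5358 -0.2199  0.062 ]
```

Stop expected near yaw −59°. I'll advance until torque rises.

>>> jog_arm --targets "0 0 -1 0 0 -4 -1"

```text
time: 11.3
eef_pos: [0.5327, -0.2285, 0.0792]
tcp_rot: [0.963, 0.271, -0.001, -0.0]
contact_force: [-3.2, 1.9, 8.7]
opening: 0.111
```

```bash
python3 look.py 19
```

```text
11.3 [ 0.5327 -0.2285  0.0792] toolz [-2.5e-03 -5.0e-04 -1.0e+00] yaw -58.52 0.1108765562752427 [-3.2  1.9  8.7] [0.3  0.67 0.17]
```

>>> jog_arm --targets "0 0 -1 0 0 -3 -1"

```text
time: 11.38
eef_pos: [0.5327, -0.2285, 0.0793]
tcp_rot: [0.969, 0.246, -0.002, -0.0]
contact_force: [-3.9, 2.7, 8.1]
opening: 0.116
```

```bash
python3 look.py 20
```

```text
11.3833 [ 0.5327 -0.2285  0.0793] toolz [-3.5e-03 -1.0e-04 -1.0e+00] yaw -61.57 0.11554983023149555 [-3.9  2.7  8.1] [0.39 0.7  0.38]
```

>>> jog_arm --targets "0 0 0 0 0 -3 -1"

```text
time: 11.47
eef_pos: [0.5324, -0.2284, 0.0794]
tcp_rot: [0.975, 0.221, -0.002, -0.001]
contact_force: [-0.9, 1.4, -0.1]
opening: 0.115
```

```bash
python3 look.py 21
```

```text
11.4667 [ 0.5324 -0.2284  0.0794] toolz [-0.0049 -0.     -1.    ] yaw -64.45 0.11456929718687697 [-0.9  1.4 -0.1] [0.09 0.12 0.99]
```

>>> jog_arm --targets "0 0 0 0 0 -2 -1"

```text
time: 11.55
eef_pos: [0.5323, -0.2284, 0.0793]
tcp_rot: [0.978, 0.206, -0.003, -0.0]
contact_force: [-0.2, 1.4, 1.8]
opening: 0.117
```

```bash
python3 look.py 22 wrist side
```

```text
11.55 [ 0.5323 -0.2284  0.0793] toolz [-5.8e-03 -7.0e-04 -1.0e+00] yaw -66.18 0.1165535680129288 [-0.2  1.4  1.8] [0.2  0.01 1.3 ]
wrist key_red_head [321.1 250.2] 0.96 [ 0.5165 -0.2333  0.062 ]
side keyhole [317.  132.1] 0.46 [ 0.531  -0.2118  0.062 ]
side key_red_head [314.3 115.6] 0.83 [ 0.5501 -0.3032  0.062 ]
side key_red_head [290.  291.7] 0.68 [0.5087 0.307  0.062 ]
```

View pics/wrist22.png

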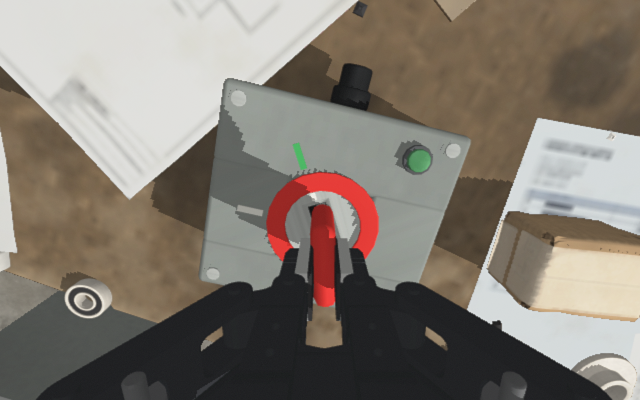

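Torque about the axis rose to 1.3 N·m at yaw −66°, so it's hard on the stop. I'll press down lightly, relax the twist, then release.

>>> jog_arm --targets "0 0 -3 0 0 1.5 -1;0 0 -2 0 0 1 -1"

```text
time: 12.02
eef_pos: [0.533, -0.2286, 0.0792]
tcp_rot: [0.974, 0.228, -0.003, -0.001]
contact_force: [-6.0, 2.3, 10.1]
opening: 0.115
```

```bash
python3 look.py 23
```

```text
12.0167 [ 0.533  -0.2286  0.0792] toolz [-6.8e-03  2.0e-04 -1.0e+00] yaw -63.61 0.1147363093574144 [-6.   2.3 10.1] [0.67 1.05 0.53]
```

>>> jog_arm --targets "0 0 0 0 0 0 -0.3;0 0 0 0 0 0 -0.3;0 0 0 0 0 0 -0.2;0 0 0 0 0 0 -0.2" --force 30

```text
time: 12.35
eef_pos: [0.5334, -0.2286, 0.0784]
tcp_rot: [0.975, 0.223, -0.001, -0.002]
contact_force: [0.2, 0.3, 0.1]
opening: 0.4
```

```bash
python3 look.py 24
```

```text
12.35 [ 0.5334 -0.2286  0.0784] toolz [-0.0034  0.0028 -1.    ] yaw -64.28 0.3999039925621639 [0.2 0.3 0.1] [ 0.02 -0.01  0.06]
```

Released with no contact. Now going straight up, then aside for a look.

>>> jog_arm --targets "0 0 10 0 0 0 -0.2;0 0 15 0 0 0 -0.2;0 0 20 0 0 0 0;0 0 30 0 0 0 0;0 0 35 0 0 0 0;0 0 30 0 0 0 0;0 0 20 0 0 0 0"

```text
time: 12.93
eef_pos: [0.5272, -0.225, 0.2368]
tcp_rot: [0.976, 0.219, -0.007, -0.009]
contact_force: [0.7, 0.1, -0.3]
opening: 0.498
```

>>> jog_arm --targets "20 -15 0 0 0 6 0;25 -20 0 0 0 6 0;20 -15 0 0 0 6 0;0 -10 0 0 0 6 0;0 0 0 0 0 0 0;0 0 0 0 0 0 0"

```text
time: 13.43
eef_pos: [0.5985, -0.2889, 0.2512]
tcp_rot: [0.906, 0.422, -0.001, -0.001]
contact_force: [-0.4, 0.3, -0.3]
opening: 0.498
```

```bash
python3 look.py 25 wrist side scene;python3 -c "
from h import *
a=cv2.imread('pics/scene25.png');b=cv2.imread('pics/side25.png')
f=lambda i,x,y:cv2.resize(i[y-45:y+45,x-35:x+35],None,fx=5.5,fy=5.5,interpolation=cv2.INTER_CUBIC)
save('c25',np.hstack([f(a,447,240),f(b,316,125)]))"
```

```text
13.4333 [ 0.5985 -0.2889  0.2512] toolz [-2.1e-03  6.0e-04 -1.0e+00] yaw -40.04 0.49812019193858964 [-0.4  0.3 -0.3] [0.   0.02 0.03]
wrist keyhole [247.6 168.2] 0.7 [ 0.5327 -0.2271  0.062 ]
wrist key_red_head [238.1 178.3] 0.88 [ 0.5155 -0.2285  0.062 ]
side keyhole [315.7 128.7] 0.48 [ 0.5367 -0.2295  0.062 ]
side key_red_head [289.5 292.8] 0.91 [0.5091 0.3093 0.062 ]
side key_red_head [316.9 116.8] 0.54 [ 0.5421 -0.2967  0.062 ]
scene keyhole [447.1 244.1] 0.41 [ 0.5416 -0.2233  0.062 ]
scene key_red_head [448. 230.] 0.76 [ 0.607 -0.199  0.062]
scene key_red_head [244.7 199.4] 0.45 [0.4807 0.2775 0.062 ]
```

View pics/wrist25.png

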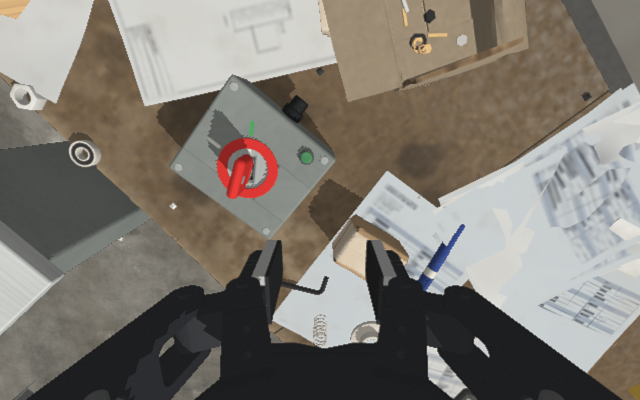

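View pics/c25.png

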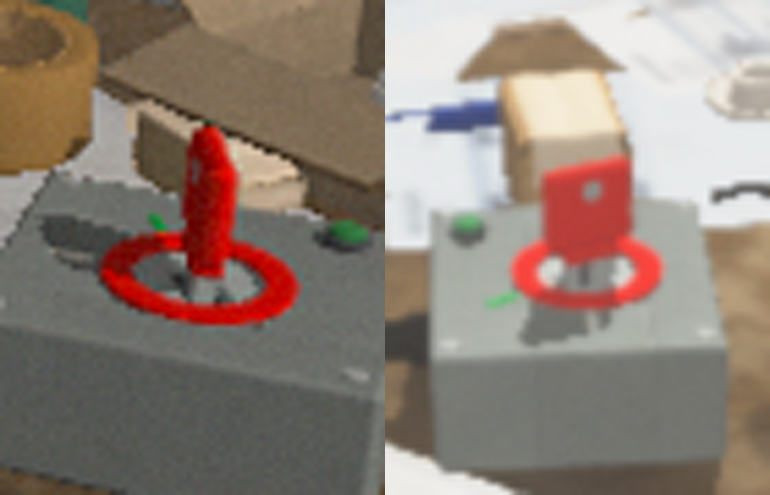

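View pics/scene25.png

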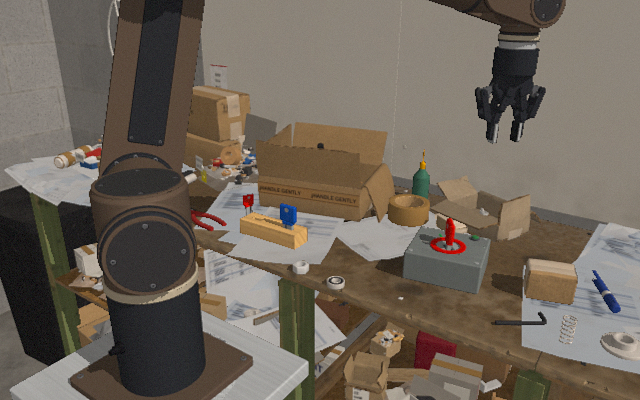

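The key stands upright in the switch at wrist (240,177), and the blue key is still in the block at scene (289,214). Next I'll check head height and pointer.

Run:
```python
from h import *
P={n:dict(np.load(n+'25.npz')) for n in('scene','side','wrist')}
roi={'scene':(430,210,470,235),'side':(300,100,335,121),'wrist':(222,150,262,200)}
print(tri([(P['scene'],(448,230)),(P['side'],(316.9,116.8)),(P['wrist'],(238.1,178.3))]))
for n in P:
    print(n,proj(P[n],[.5328,-.2268,.098]),proj(P[n],[.5328,-.2268,.118]))
i=P['wrist']['pixels'];o=cv2.resize(i[115:215,195:315],None,fx=6,fy=6,interpolation=cv2.INTER_CUBIC)
save('c26',o)
# overlay of model for key head at home, yaw variants
for n in P:
    h=cv2.cvtColor(P[n]['pixels'],cv2.COLOR_BGR2HSV)
j=i.copy();best=[]
hs=cv2.cvtColor(i,cv2.COLOR_BGR2HSV)
for a in range(-75,-40,3):
  for z in (.093,.098,.103,.108):
    m=model(P['wrist'],[.5328,-.2268,z],np.deg2rad(a))
    r=(cv2.inRange(hs,(0,120,40),(8,255,255))|cv2.inRange(hs,(172,120,40),(180,255,255)))>0
    best.append(((m&r).sum()/m.sum(),a,z))
print(sorted(best)[-6:])
```

```text
(array([ 0.53071604, -0.22711467,  0.09863211]), [array([0.7, 0.2]), array([ 0.7, -0.3]), array([-0.1, -2.3])])
scene [448.87741205 230.06919429] [449.9115682  220.94839899]
side [316.81265738 116.71399757] [316.67397918 109.51494135]
wrist [239.3153512  174.42477985] [233.96234307 178.63263902]
[(np.float64(0.7987878787878788), -72, 0.093), (np.float64(0.8013100436681223), -60, 0.093), (np.float64(0.8059701492537313), -69, 0.098), (np.float64(0.8075117370892019), -69, 0.093), (np.float64(0.8120133481646273), -63, 0.093), (np.float64(0.8242774566473988), -66, 0.093)]
```

View pics/c26.png

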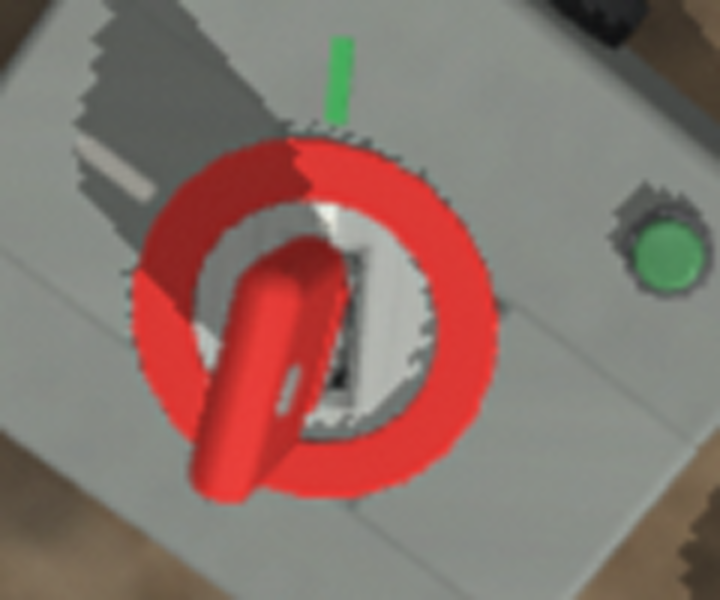

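Head height is 98.6 mm (98 expected when home), and the pointer at crop (327,215) lines up with the green mark (340,80). Handing in.

```bash
python3 -c "
from plant import *
print(sign_off(), get_state()['time'])"
```

```text
the job is handed in; nothing more can be done
the job is handed in; nothing more can be done
```

The red key is in the red-ringed switch, pushed home, turned clockwise to the stop and left standing there. I handed the job in at about 13.6 s, and `sign_off()` gave no verdict. I used the larger red key from the block, not the small loose one on the paper.

- **Seating:** the key bottomed in the slot with about 30 N. Seen from the cameras, its head centre is at z ≈ 98.6 mm, against 98 mm expected when fully home.
- **Turn:** the twisting torque rose from about 0.1 to 1.3 N·m around the yaw where I expected the stop. In the last wrist picture the core's pointer lines up with the green ON mark to about 1–2°, judged by eye.
- **End state:** the key stands free with the gripper clear and almost no force on it. The blue key is still in the block, and nothing else was seen to move.
- **Disagreements:** the networks' keyhole positions from the scene and side cameras differed by several mm from my wrist-camera measurement, so I used the wrist one. The arm drifted a few mm and up to about 1° of tilt between moves; I corrected this before the grasp and the insertion.

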